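Zero the coffee grinder and back it off three clicks

ROBOT

A 6-joint arm with a two-finger parallel gripper is mounted at the origin on a cart in front of the work surface, level with it; the furniture and walls round the work are solid. World frame = base frame: x ahead of the robot, y to its left, z up, the work surface at z = 0. Lengths are in m, angles in rad, forces in N, time in s.
With the tool pointing down it reaches from about 0.35 to 0.775 m from the base axis. Payload 5.5 kg.
Tool frame: the origin (TCP) lies at the very end of the fingers, on their centre line; the grasp point (between the pads) lies 19 mm behind it; z points along the fingers, y is the line along which they close (so a half turn about z gives the same grasp; the last joint's range is limited). The gripper opens to 85 mm and grips with 20 to 120 N. Pads are 22 mm wide; open, the fingers measure 114 mm over their backs; the gripper's body (76 mm by 85 mm) begins 54 mm behind the grasp point. The pads swing forward as they close: fully open they stand 13 mm farther back than shut.
Start: joints at [0.987, 0.313, 0.046, 1.304, 0, 1.431], TCP at [0.247, 0.519, 0.231] pointing down, gripper open.
Joint ranges: [-2.76, 2.76], [-0.86, 1.69], [-1.03, 1.26], [-2.2, 2.34], [-1.47, 1.5], [-3.14, 3.14]. Speed limits (rad/s): [2.57, 2.57, 3.14, 3.14, 3.14, 3.14].

INTERFACE

Orientations are given as a unit quaternion [x, y, z, w].
In Python, from cell import manip gives the robot as it stands.
- The arm moves only by the shell command python3 -m creep 'ROWS'. ROWS is JSON, a list that holds one entry, the list of rows, each a list of 5 numbers: the shift along the world's x, y, z normalised to -1 to 1, where 1 is 2.5 cm, then the turn about the world's z normalised to -1 to 1, where 1 is 0.08 rad, then the opening, from 0 (shut) to 1 (fully open). A call has 1 to 10 rows; each row shifts and turns the commanded pose from where the row before left it; what a row does not reach is not made up. A row lasts 1/10 s, in which the tool goes at most 50 mm and 8.59 degrees, less where a joint would pass 70% of its speed; a pose out of reach is approached as far as the arm can. A call with a number of a shift or a turn outside -1 to 1 is refused whole. A call with a gripper value outside its range is refused whole. The fingers move at their own pace and stop on an object; the grip force is fixed at half the most. Time passes only in rows, so rows that do not move let the fingers close. It gives the time, the measured TCP pose, the force, the opening and the grip force at its end, in the units of the state.
- manip.sense(): the state, without advancing time (a new reading comes with each control period).
- manip.capture(name): name is "scene" or "side" or "wrist"; returns a dict with "img" (384x512x3 uint8, red, green, blue), "depth" (384x512 float32, m along the optical axis (not along the pixel's ray), 0 where there is no reading), "mtx" (3x3 intrinsics, pixels), "R" (3x3) and "t" (3): a world point X has camera coordinates R X + t. Camera axes: x right, y down, z forward; pixel columns grow to the right and rows downward; lengths in m; the calibration is good to about 2 mm. A picture is of the moment at which its call begins.
- manip.job_done(): hands the job in; it is judged then, once.
The state is a dict: "time_s": time; "joint_pos": joint angles; "joint_velocities": joint speeds; "joint_efforts": joint torques, N m; "ee_pos": TCP position; "orientation": TCP orientation; "contact_force": force on the tool from outside, world axes, zero at the start; "moment": the same for the moment, N m; "width": finger opening in m; "grip_force": force on a finger pad.
Only numpy, scipy, OpenCV 4.12 (cv2) and the standard library are available. Lean on these libraries where they do the work, as an engineer would, in place of code of your own. Each camera call takes 0.05 s, during which the arm holds its last target. There are 200 camera calls.

TASK

Set the grind on the red coffee grinder: turn the metal ring on its top clockwise (seen from above) until the burrs touch and it stops, then back it off anticlockwise by three clicks (one click is one mark on the black collar, 20 degrees) and let go. Leave the white spice grinder's setting alone and do not knock the pink cup.

Things in the scene. Friction and masses are not known exactly. Their poses are not given: they have to be found in the camera images.
- coffee_ring (a joint): ribbed metal ring on top of the red grinder, 54 mm across, 34 tall, top 162 mm high, axis upright. In rad: 0 = burrs touch (hard stop; orange line at the collar's long orange mark), growing anticlockwise seen from above, to a stop at 1.5. A click = 0.349 (20 deg, one white collar line); clicks are not felt: even friction 0.06 N m, stays where left. Starts between 0.45 and 1.25
- coffee_grip (a point): point on that ring's axis to grip across it from above, at any yaw: 150 mm above the worktop, 12 mm below the ring's top, 23 mm above the black collar (94 mm across) round its foot. Grinder: red block 120 x 120 mm, 117 high, black drawer in front; stands firm and does not shift. Site x points from its front to its back, z up
- spice_mark (a point): the orange line on the top edge of the other ring, that of the white spice grinder, of the same shape and size as the red one (24 mm from its ring's axis, 162 mm above the worktop). This ring must not be turned
- pink_cup: pink plastic cup, 77 mm in diameter, 105 mm tall, standing upright and loose behind the grinders; origin at the centre of its underside, z up. To be left alone

How it is judged:
On the way:
1. the red grinder's ring is turned clockwise until the burrs touch (within 10 degrees of the stop) (value of joint coffee_ring below 0.175 rad), for 0.1 s.
At the end, for the whole second after the job is handed in: The red grinder's ring, after having been at its clockwise stop, rests three clicks (60 degrees, give or take 10) anticlockwise of it; the white grinder's ring is where it was (its mark within 8 mm) and the pink cup stands upright within 30 mm of its place (value of joint coffee_ring between 0.86 and 1.23 rad and velocity of joint coffee_ring between -0.05 and 0.05 rad/s and distance of spice_mark from where it was at the start of the episode below 0.008 m and angle between pink_cup's own z axis and vertical below 0.3 rad and distance of pink_cup from where it was at the start of the episode below 0.03 m); the robot touches nothing.
It fails at once if the white spice grinder's ring is turned (its mark moves more than 8 mm) (distance of spice_mark from where it was at the start of the episode above 0.008 m).
It fails at once if the pink cup is knocked over or pushed more than 30 mm (angle between pink_cup's own z axis and vertical above 0.3 rad or distance of pink_cup from where it was at the start of the episode above 0.03 m).
It also fails if it takes over 29 s, if anything falls off the work surface, if the arm or the gripper's body presses on something with over 40 N, if the wrist force passes 120 N, or if a joint passes its speed limit or range.

## Working session

There is one attempt and no reset: what is moved stays moved. The work goes in short steps, Python scripts to look and compute and a shell command to move; the robot and the scene stay as the last step left them, time stands still between calls to the robot, and variables do not carry over. Pictures are saved under pics/ and viewed, at most 10 in all, crops included, and the job is handed in when it is done.

```bash
mkdir -p pics; cat > h.py <<'E'
from cell import manip
import numpy as np, cv2
def world(c,u,v,z=None):
    r=np.linalg.inv(c["mtx"])@[u,v,1]
    R,t=c["R"],c["t"]
    if z is None: return R.T@(r*c["depth"][int(v),int(u)]-t)
    o=-R.T@t; d=R.T@r
    return o+d*(z-o[2])/d[2]
def cloud(c):
    v,u=np.mgrid[:384,:512]; p=np.stack([u,v,np.ones_like(u)],-1)@np.linalg.inv(c["mtx"]).T*c["depth"][...,None]
    return (p-c["t"])@c["R"]
E
python3 - <<'E'
from h import *
s=manip.sense(); print(s["time_s"],s["ee_pos"],s["orientation"],s["width"])
import pickle
for n in ["scene","side"]:
    c=manip.capture(n); pickle.dump(c,open(n+".pkl","wb")); cv2.imwrite(f"pics/{n}.png",c["img"][...,::-1])
    w=cloud(c); ok=c["depth"]>0
    m=ok&(abs(w[...,2]-.162)<.004)
    print(n,-c["R"].T@c["t"],m.sum()); 
    k,l,st,ce=cv2.connectedComponentsWithStats(m.astype(np.uint8))
    for i in range(1,k):
        if st[i,4]>40: 
            p=w[l==i]; print(st[i],p.mean(0).round(4),p.min(0).round(3),p.max(0).round(3))
E
```

```text
0.0 [0.2466075  0.51886223 0.23037784] [ 2.20076380e-01  9.75482195e-01 -8.76369489e-04 -3.25126113e-04] 0.08537462622942166
scene [-0.01037193 -0.30081492  0.63069533] 2526
[ 0 32 51 12 97] [0.9079 1.5543 0.162 ] [0.807 1.423 0.158] [0.968 1.61  0.166]
[60 40 22  7 42] [0.9604 1.2746 0.1618] [0.956 1.206 0.158] [0.965 1.362 0.166]
[ 83  46 279  70 642] [0.9603 0.447  0.162 ] [ 0.941 -0.032  0.158] [0.966 1.193 0.166]
[87 90 19  9 65] [0.661  0.7339 0.1609] [0.626 0.722 0.158] [0.695 0.747 0.165]
[299 111  29   9  92] [0.8758 0.0769 0.1621] [0.862 0.048 0.158] [0.913 0.121 0.166]
[262 118  30  16 352] [0.7768 0.1363 0.1612] [0.739 0.098 0.158] [0.822 0.177 0.164]
[359 126  60  17 180] [ 0.8854 -0.1313  0.1621] [ 0.88  -0.201  0.158] [ 0.898 -0.052  0.166]
[422 127  90  26 289] [ 0.9602 -0.3036  0.162 ] [ 0.956 -0.4    0.158] [ 0.965 -0.195  0.166]
[175 167  25  16 177] [0.4733 0.1902 0.1608] [0.447 0.164 0.158] [0.501 0.219 0.163]
[266 191  26  18 228] [ 0.5053 -0.0254  0.161 ] [ 0.479 -0.052  0.158] [0.535 0.001 0.165]
[499 198  11  62  78] [ 0.6447 -0.4129  0.1621] [ 0.56  -0.414  0.158] [ 0.755 -0.412  0.166]
[476 261  23 123 202] [ 0.4203 -0.4129  0.1621] [ 0.319 -0.414  0.158] [ 0.558 -0.412  0.166]
side [0.84743456 0.5642936  0.77102613] 3217
[386  71  58  18 220] [0.0398 0.0328 0.1625] [-0.044 -0.039  0.158] [0.071 0.067 0.166]
[218 137  27  20 252] [ 0.5084 -0.0223  0.1616] [ 0.48  -0.051  0.158] [0.534 0.003 0.165]
[296 195  31  25 352] [0.4758 0.1933 0.1619] [0.448 0.165 0.158] [0.502 0.219 0.166]
[ 116  247   52   46 1758] [0.7804 0.142  0.1622] [0.74  0.1   0.158] [0.819 0.181 0.166]
[ 27 264  56  47 220] [0.9005 0.1217 0.1624] [0.863 0.073 0.158] [0.947 0.135 0.166]
```

```bash
python3 - <<'E'
import cv2
cv2.imwrite("pics/s2.png",cv2.resize(cv2.imread("pics/side.png")[90:300,150:400],None,fx=2.8,fy=2.8,interpolation=2))
E
```

```text
(no output)
```

View pics/scene.png

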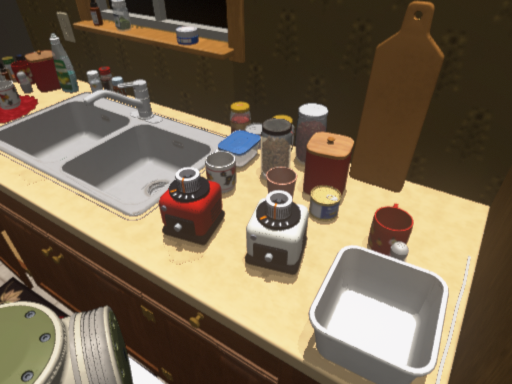

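View pics/s2.png

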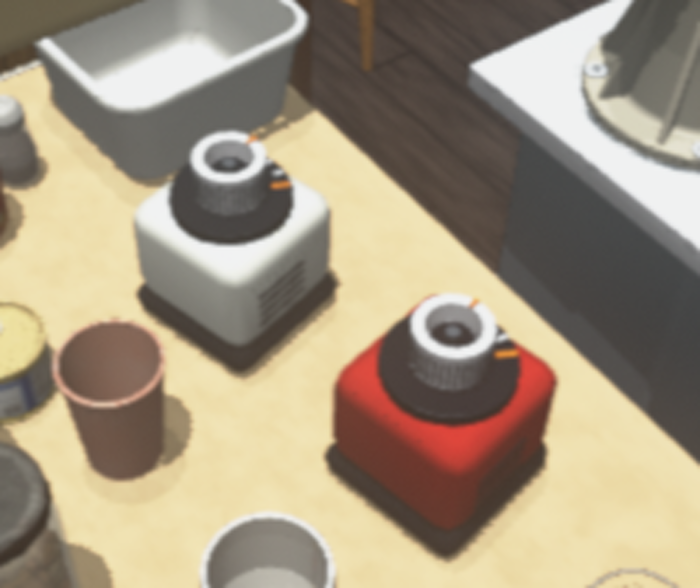

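The scene view shows the red grinder (ring at about (187,175)), the white one (280,200) and the pink cup (280,180). In the side crop, the red ring's orange line is at crop (475,302) and the collar's long mark is at (507,353).

```bash
python3 - <<'E'
from h import *
import pickle
from scipy.spatial.transform import Rotation as Ro
c=pickle.load(open("side.pkl","rb"))
f=lambda x,y:(150+x/2.8,90+y/2.8)
C=np.array([.4745,.1917])
for p,z in [((475,302),.162),((507,353),.127),((504,340),.127),((453,325),.162)]:
    w=world(c,*f(*p),z); d=w[:2]-C; print(w.round(4),np.hypot(*d).round(4),np.arctan2(d[1],d[0]).round(3))
s=manip.sense(); print(Ro.from_quat(s["orientation"]).as_matrix().round(3))
d=np.r_[C,.133]-s["ee_pos"]; print(d,d/.025)
# pink cup from side: pixels near crop (110,345)
print(world(c,*f(110,330),.105))
E
```

```text
[0.4503 0.186  0.162 ] 0.0248 -2.909
[0.4389 0.2105 0.127 ] 0.0403 2.654
[0.4333 0.201  0.127 ] 0.0423 2.92
[0.4743 0.1931 0.162 ] 0.0014 1.714
[[-0.903  0.429 -0.001]
 [ 0.429  0.903 -0.001]
 [ 0.    -0.002 -1.   ]]
[ 0.22786152 -0.32722013 -0.09748538] [  9.11446073 -13.08880515  -3.89941509]
[0.63803541 0.02757637 0.105     ]
```

```bash
python3 -m creep '[[[0.65,-0.93,0,0,1],[0.65,-0.93,0,0,1],[0.65,-0.93,0,0,1],[0.65,-0.93,0,0,1],[0.65,-0.93,0,0,1],[0.65,-0.93,0,0,1],[0.65,-0.93,0,0,1],[0.65,-0.93,0,0,1],[0.65,-0.93,0,0,1],[0.65,-0.93,0,0,1]]]'; python3 -m creep '[[[0.65,-0.93,0,0,1],[0.65,-0.93,0,0,1],[0.65,-0.93,0,0,1],[0.65,-0.93,0,0,1],[0,0,0,0,1],[0,0,0,0,1]]]'; python3 -c "
from cell import manip
s=manip.sense();print(s['joint_pos'],s['ee_pos'])"
```

```text
time_s: 1.1
ee_pos: [0.4097, 0.2857, 0.2309]
orientation: [0.22, 0.975, -0.0, -0.0]
contact_force: [-0.6, -0.8, -0.7]
width: 0.0856
grip_force: 0.0
time_s: 1.7
ee_pos: [0.4743, 0.1934, 0.2308]
orientation: [0.221, 0.975, -0.0, -0.001]
contact_force: [0.7, 0.8, 1.3]
width: 0.0854
grip_force: 0.0
[ 2.30073272e-01  1.92485096e-01 -1.14092863e-01  1.26537258e+00
  4.22558392e-04  6.75468558e-01] [0.47426303 0.19337756 0.23084582]
```

```bash
python3 -m creep '[[[0,-0.06,-0.8,0,1],[0,0,-0.8,0,1],[0,0,-0.8,0,1],[0,0,-0.8,0,1],[0,0,-0.67,0,1],[0,0,0,0,1]]]'; python3 -m creep '[[[0,0,0,0,0],[0,0,0,0,0],[0,0,0,0,0],[0,0,0,0,0],[0,0,0,0,0],[0,0,0,0,0],[0,0,0,0,0],[0,0,0,0,0]]]'
```

```text
time_s: 2.3
ee_pos: [0.4717, 0.1929, 0.1323]
orientation: [0.219, 0.976, -0.001, -0.002]
contact_force: [-0.4, -0.5, -0.9]
width: 0.0854
grip_force: 0.0
time_s: 3.1
ee_pos: [0.4749, 0.1926, 0.1362]
orientation: [0.22, 0.976, 0.001, 0.001]
contact_force: [-2.4, -0.1, 6.1]
width: 0.0523
grip_force: 62.4
```

```bash
python3 -m creep '[[[0,0,0,-0.8,0],[0,0,0,-0.8,0],[0,0,0,-0.8,0],[0,0,0,-0.8,0],[0,0,0,-0.8,0],[0,0,0,-0.8,0],[0,0,0,-0.8,0],[0,0,0,-0.8,0],[0,0,0,-0.8,0],[0,0,0,-0.8,0]]]'; python3 - <<'E'
from h import *
s=manip.sense();print(s["moment"],s["joint_pos"][5])
c=manip.capture("side");cv2.imwrite("pics/s3.png",cv2.resize(c["img"][170:260,270:370,::-1],None,fx=6,fy=6,interpolation=2))
E
```

```text
time_s: 4.1
ee_pos: [0.4749, 0.1926, 0.1362]
orientation: [0.517, 0.856, 0.001, 0.001]
contact_force: [-2.5, 0.8, 5.5]
width: 0.0522
grip_force: 62.6
[-0.04976812  0.47720744  0.08370236] 1.3146053675919696
```

View pics/s3.png

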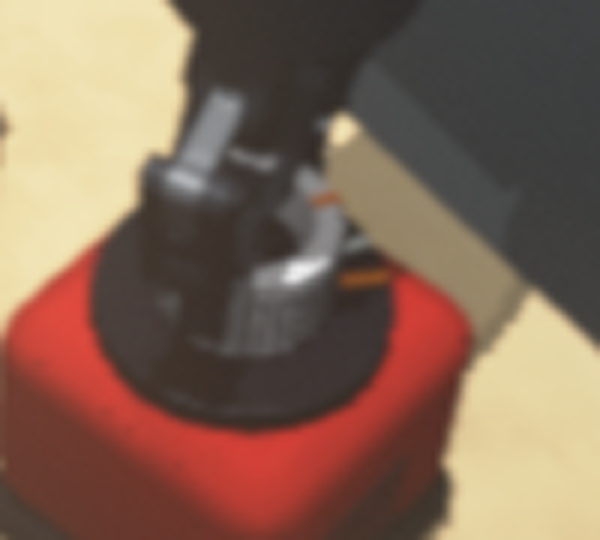

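The ring has turned with the fingers: its orange line is now at crop (325,199), close to the collar mark at (365,277). The z moment shows only friction, so it hasn't reached the stop yet.

```bash
M='from cell import manip
s=manip.sense();print(s["moment"],s["joint_pos"][5])'
python3 -m creep '[[[0,0,0,-0.5,0],[0,0,0,-0.5,0],[0,0,0,0,0]]]' | head -1; python3 -c "$M"
python3 -m creep '[[[0,0,0,-0.5,0],[0,0,0,0,0]]]' | head -1; python3 -c "$M"
```

```text
time_s: 4.45
[ 0.04418637  0.52157076 -0.09105144] 1.3930572438134772
time_s: 4.65
[-0.00578984  0.54837619 -0.08017673] 1.433029740538684
```

```bash
M='from cell import manip
s=manip.sense();print(s["moment"],s["joint_pos"][5])'
python3 -m creep '[[[0,0,0,-0.5,0],[0,0,0,0,0]]]' | head -1; python3 -c "$M"
python3 -m creep '[[[0,0,0,-0.5,0],[0,0,0,0,0]]]' | head -1; python3 -c "$M"
python3 - <<'E'
from h import *
c=manip.capture("side");cv2.imwrite("pics/s4.png",cv2.resize(c["img"][180:240,290:360,::-1],None,fx=8,fy=8,interpolation=2))
E
```

```text
time_s: 4.85
[-0.04464692  0.52540842  0.52334867] 1.4717680285640047
time_s: 5.05
[-0.78377582  0.29095215  1.11950668] 1.5103017960736835
```

View pics/s4.png

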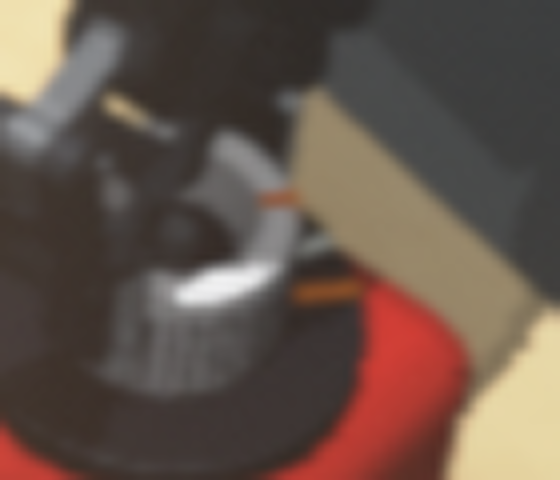

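The ring's line is at crop (280,199) and the collar mark at (327,292). The moment has jumped to 1.1 N m, which suggests the stop; I'll check the angle.

```bash
python3 - <<'E'
from h import *
import pickle
c=pickle.load(open("side.pkl","rb")); C=np.array([.4745,.1925])
for (x,y),z in [((280,199),.162),((327,292),.127)]:
    d=world(c,290+x/8,180+y/8,z)[:2]-C; print(np.hypot(*d),np.arctan2(d[1],d[0]))
E
```

```text
0.024302800162078524 2.6405539855383116
0.039294393368347336 2.648019633811146
```

The line and mark agree to within 0.01 rad, so the ring is at the stop. I'll back off 1.05 rad plus about 0.05 of wind-up.

```bash
python3 -m creep '[[[0,0,0,0.8,0],[0,0,0,0.8,0],[0,0,0,0.8,0],[0,0,0,0.8,0],[0,0,0,0.8,0],[0,0,0,0.8,0],[0,0,0,0.8,0],[0,0,0,0.8,0],[0,0,0,0.8,0],[0,0,0,0.8,0]]]'|head -1;  python3 -m creep '[[[0,0,0,0.8,0],[0,0,0,0.8,0],[0,0,0,0.8,0],[0,0,0,0.8,0],[0,0,0,0.8,0],[0,0,0,0.8,0],[0,0,0,0.8,0],[0,0,0,0,0],[0,0,0,0,0]]]'; python3 - <<'E'
from h import *
s=manip.sense();print(s["moment"],s["joint_pos"][5])
c=manip.capture("side");cv2.imwrite("pics/s5.png",cv2.resize(c["img"][180:240,280:350,::-1],None,fx=8,fy=8,interpolation=2))
E
```

```text
time_s: 6.1
time_s: 7.0
ee_pos: [0.4757, 0.1925, 0.1362]
orientation: [0.098, 0.995, 0.0, 0.002]
contact_force: [0.0, -0.8, 6.3]
width: 0.0522
grip_force: 62.6
[-0.17964291  0.02610037  0.09491126] 0.42537192720612593
```

View pics/s5.png

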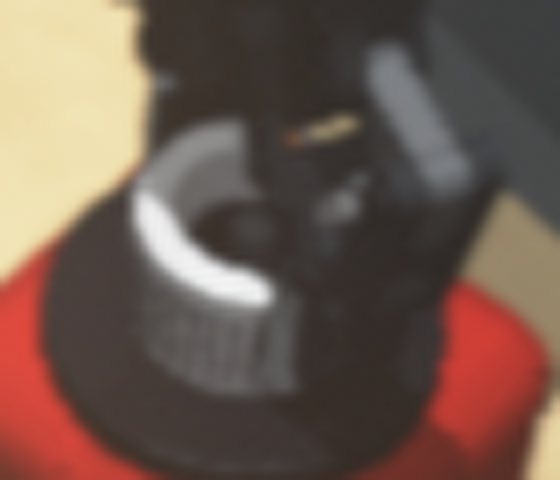

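The orange line is just visible at crop (295,137), mostly hidden by the finger. I'll release, lift and check.

```bash
python3 -m creep '[[[0,0,0,0,1],[0,0,0,0,1],[0,0,0,0,1],[0,0,0,0,1],[0,0,0,0,1],[0,0,0,0,1],[0,0,0.4,0,1],[0,0,0.8,0,1],[0,0,0.8,0,1],[0,0,0.8,0,1]]]'|tail -3;  python3 -m creep '[[[0,0,0.8,0,1],[0,0,0.8,0,1],[0,0,0.8,0,1],[0,0,0.8,0,1],[0,0,0.8,0,1],[0,0,0,0,1],[0,0,0,0,1]]]'; python3 - <<'E'
from h import *
c=manip.capture("side");cv2.imwrite("pics/s6.png",cv2.resize(c["img"][90:250,190:360,::-1],None,fx=3.5,fy=3.5,interpolation=2))
E
```

```text
contact_force: [0.6, -0.7, -0.6]
width: 0.0856
grip_force: 0.0
time_s: 8.75
ee_pos: [0.4746, 0.1924, 0.3051]
orientation: [0.098, 0.995, 0.0, 0.001]
contact_force: [-0.6, -0.0, -0.7]
width: 0.0851
grip_force: 0.0
```

View pics/s6.png

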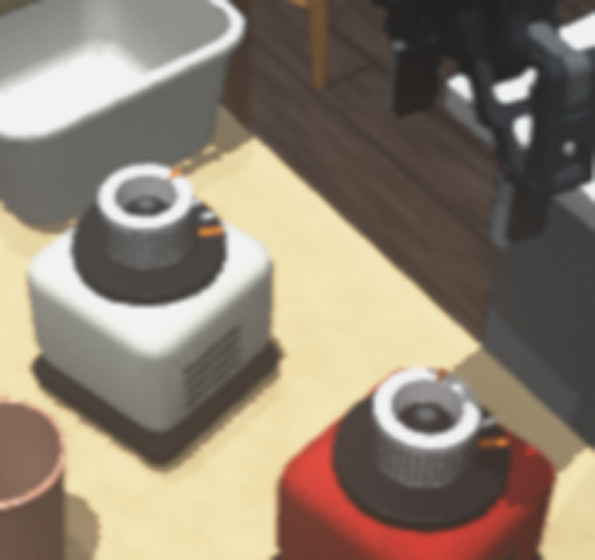

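The gripper is clear, and the white grinder and pink cup haven't moved. The red ring's orange line is at crop (440,376).

```bash
python3 - <<'E'
from h import *
import pickle
c=pickle.load(open("side.pkl","rb")); C=np.array([.4745,.1925])
for (x,y),z in [((440,376),.162)]:
    d=world(c,190+x/3.5,90+y/3.5,z)[:2]-C; print(np.hypot(*d),np.arctan2(d[1],d[0])%6.283-2.645)
E
```

```text
0.02212980366171052 1.034434342914579
```

```bash
python3 -c "
from cell import manip
print(manip.job_done())"
```

```text
the job is handed in; nothing more can be done
None
```

The red grinder's ring was turned clockwise to its stop, backed off three clicks (measured 1.03 rad, target 1.05) and released; the white grinder and pink cup look unmoved in the last picture, and the job is handed in, though no verdict came back.

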